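# Unlock the colour reader's carriage and send the white tile home

### The arm

A 6-joint arm with a two-finger parallel gripper is mounted at the origin on the work surface. World frame = base frame: x ahead of the robot, y to its left, z up, the work surface at z = 0. Lengths are in m, angles in rad, forces in N, time in s.
With the tool pointing down it reaches from about 0.275 to 1 m from the base axis. Payload 8.4 kg.
Tool frame: the origin (TCP) lies on the centre line of the jaws, within the pads' length; the fingertips stand 8 mm ahead of it and the grasp point (between the pads) lies 11 mm behind it; z points along the fingers, y is the direction in which the jaws open and shut (so a half turn about z gives the same grasp; the last joint's range is limited). The gripper opens to 85 mm and grips with 20 to 120 N. Pads are 22 mm wide; open, the fingers measure 114 mm over their backs; the gripper's body (76 mm by 85 mm) begins 54 mm behind the grasp point. The pads swing forward as they close: fully open they stand 13 mm farther back than shut.
Start: joints at [1.328, 0.353, 1.633, -0, 1.155, -0.002], TCP at [0.149, 0.607, 0.239] pointing down, gripper open.
Joint ranges: [-2.63, 2.63], [-0.92, 2.1], [0.06, 2.66], [-1.3, 4.44], [0, 2.69], [-3.02, 3.02]. Speed limits (rad/s): [2.22, 2.22, 2.79, 3.14, 3.14, 3.14].

### API

Orientations are given as a rotation vector (axis times angle).
In Python, from bench import * gives the robot as it stands.
- The arm moves only by the tool arm_command, never from a script. Its argument "steps" is one flat list of numbers, 7 for each row, row after row: the shift along the tool's x, y, z in cm, then the turn, a rotation vector about the tool's x, y, z in rad, then the closure, from -1 (fully open) to 1 (shut). In form: [x, y, z, rx, ry, rz, jaw, x, y, z, rx, ry, rz, jaw, ...]. A call has 1 to 20 rows; each row is the pose to reach, as a shift and turn from the pose commanded when the call began, along the tool's axes at that moment; what a row does not reach only later rows make up. A row lasts 1/10 s, in which the tool goes at most 50 mm and 8.59 degrees, less where a joint would pass 70% of its speed; a pose out of reach is approached as far as the arm can. A call with a gripper value outside its range is refused whole. The fingers move at their own pace and stop on an object; "grip_force" is the grip in N (left out, the last holds). Time passes only in rows, so rows that repeat a pose let the fingers close. It gives the time, the measured TCP pose, the force and the opening at its end, in the units of the state.
- get_state(): the state, without advancing time (a new reading comes with each control period).
- grab_frame(name): name is "scene" or "top" or "wrist"; returns a dict with "color" (384x512x3 uint8, blue, green, red), "fx", "fy", "cx", "cy" (pixels), "world_from_camera" (4x4, takes a point from camera to world coordinates). Camera axes: x right, y up, looking along -z (the intrinsics and any distortion apply to the point x, -y, -z); pixel columns grow to the right and rows downward; lengths in m; the calibration is good to about 2 mm. A picture is of the moment at which its call begins. There is no depth.
- close_job(): hands the job in, once; it reports no verdict.
Trained networks look in a picture, given as the dict that the camera call returned (one of the last four; its "shot" number tells which), for a name from the list of things; names that differ only in an ending like _2 or _b are one class to them, and where a whole thing is asked for, a point or a joint stands for the part that bears it (a point fixed in the world has none). Each returns a list of dicts, best first, with "confidence" (0 to 1); they miss things now and then, are a little off and sometimes report something else, mostly with a low value. They report only what shows in the picture. A call takes as long as a camera call. They do not tell look-alikes from the thing itself.
- search_frame(picture, thing): "uv" ([column, row] in pixels, amid what is visible of it).
- regions_of(picture, thing): "region" (384x512 bool, what is visible of it) and "uv" ([column, row] in pixels, amid what is visible of it).
The state is a dict: "t": time; "joint_pos": joint angles; "joint_velocities": joint speeds; "tau": joint torques, N m; "ee_pos": TCP position; "orientation": TCP orientation; "ft_force": force on the tool from outside, world axes, zero at the start; "torque": the same for the moment, N m; "opening": finger opening in m.
Only numpy, scipy, OpenCV 4.12 (cv2) and the standard library are available. Lean on these libraries where they do the work, as an engineer would, in place of code of your own. Each camera call takes 0.05 s, during which the arm holds its last target.

### The job

The colour reader's sample carriage is parked and held by its eccentric lock: with a fingertip, push the red-knobbed lever clockwise right round to its stop, so that the brass cam stands at its low point, and only then push the carriage forward by its blue plate until it is fully home against its end stop, with the white calibration tile lying in its nest under the reading head. It is all pushing: do not grip or lift anything, do not touch the tile, and leave the lock open and the cups, bowls, tin and timer standing where they are.

Things in the scene. Friction and masses are not known exactly. Their poses are not given: they have to be found in the camera images.
- reader: bench colour reader, fixed: grey base 480 by 120 mm, 18 mm high (x -190 to 290 mm), with an ear for the cam at its left out to y = 116 mm. Origin at table height on the carriage's centre line; +x = the carriage's forward direction, +y left, z up. The reading head (white) overhangs x = 130 to 290 mm, y = -56 to 56 mm, up to z = 210 mm. Placed and turned afresh each time (yaw within 0.22)
- carriage (a joint): carriage position along the reader's +x, m: 0 = parked (start), 0.070 = home against its end stop, tile under the head. About 4 N slides it; it stays where left. Aluminium top face at z = 40 mm, y = -40 to 40 mm. Until the cam is near its low point its disc stands in a notch in the carriage's left edge and blocks it after 6 to 8 mm
- push_plate (a point): centre of the rear (robot-side) face of the carriage's upright blue push plate: 60 mm wide in y, 8 mm thick (all ahead of this point in +x), from z = 40 to 100 mm, point at z = 70 mm, at reader x = -160, y = 0 mm with the carriage parked. Rides with the carriage; axes as the reader's
- nest (a point): centre of the floor (z = 40 mm) of the tile's nest near the carriage's front, reader x = 100 mm when parked: a black frame 61 mm square, 5 mm high; rides with the carriage
- tile: white ceramic calibration tile 50 by 50 by 8 mm, loose in the nest with 1.5 mm play; origin at the centre of its underside, which lies on the nest's floor
- cam (a joint): turn of the eccentric cam, rad, starts 0.05 to 0.5: 0 = high point towards the carriage (locked), 3.14 = low point towards it (free), a stop at each. Grows clockwise from above: the lever points back (reader -x) at 0, left (+y) half way, forward (+x) at 3.14. About 1.5 N at the knob turns it; it stays where left
- cam_pivot (a point): point on the cam's upright axis at reader x = -40, y = 65 mm, z = 70 mm (the knob's mid-height). Brass disc below, 60 mm across, z = 28 to 42 mm; flat steel lever 12 mm wide, z = 46 to 54 mm; hub top at z = 58 mm
- lever_knob (a point): centre of the red upright knob at the end of the cam lever: 18 mm across, z = 54 to 86 mm (point at 70 mm), 75 mm from the cam's axis
- cup_a: lidded white tasting cup, 70 mm across, 92 mm high, handle to its +y, origin at the centre of its underside, stands loose by the reader, not to be disturbed
- cup_b: a second such lidded white tasting cup, origin at the centre of its underside, stands loose by the reader, not to be disturbed
- bowl_a: open white tasting bowl, 92 mm across, 55 mm high, origin at the centre of its underside, stands loose by the reader, not to be disturbed
- bowl_b: a second such open white bowl, origin at the centre of its underside, stands loose by the reader, not to be disturbed
- tin: green sample tin with a paper band, 62 mm across, 85 mm high, origin at the centre of its underside, stands loose by the reader, not to be disturbed
- timer: flat grey desk timer, 62 by 70 mm, 22 mm high, origin at the centre of its underside, stands loose by the reader, not to be disturbed
Mind the look-alikes: they are no part of the job. What is meant by the tile is not black or turquoise, and is the larger of those in its own colour.

How it is judged:
On the way, in this order (a step that is already met when the one before it is completed fails the run):
1. the cam is turned to its low point with the carriage still parked (value of joint cam above 2.95 rad and value of joint carriage below 0.012 m), for 0.2 s.
2. the carriage is pushed home against its end stop (value of joint carriage above 0.067 m and value of joint cam above 2.85 rad), for 0.2 s.
At the end, for the whole second after the job is handed in: Carriage at rest within 3 mm of its end stop (above 0.067 m), cam near its low point (above 2.85 rad, after having been brought above 2.95), tile flat and within 6 mm of the nest's centre, every cup, bowl, tin and timer within 15 mm of where it stood (all of step 2 and velocity of joint carriage below 0.005 m/s and distance between tile and nest below 0.006 m and angle between tile's own z axis and vertical below 0.08 rad and distance of each of cup_a, cup_b, bowl_a, bowl_b, tin, timer from where it was at the start of the episode below 0.015 m); the robot touches nothing.
It fails at once if the carriage is forced forward (over 12 mm) while the cam is not at its low point (value of joint carriage above 0.012 m and value of joint cam below 2.8 rad).
It fails at once if the tile is touched by the robot, lifted or knocked out of its nest (contact force between any of the fingers, the arm and tile above 0.3 N or distance between tile and nest above 0.008 m).
It fails at once if the lever's knob is gripped between the fingers (distance between the grasp point and lever_knob below 0.008 m).
It fails at once if the push plate is gripped between the fingers (x of the grasp point in the frame of push_plate between 0.001 and 0.007 m and y of the grasp point in the frame of push_plate between -0.03 and 0.03 m and z of the grasp point in the frame of push_plate between -0.03 and 0.03 m).
It fails at once if a cup, bowl, tin or the timer is lifted or moved over 15 mm (distance of any of cup_a, cup_b, bowl_a, bowl_b, tin, timer from where it was at the start of the episode above 0.015 m).
It also fails if it takes over 54 s, if anything falls off the work surface, if the arm or the gripper's body presses on something with over 40 N, if the wrist force passes 120 N, or if a joint passes its speed limit or range.

## Working session

There is one attempt and no reset: what is moved stays moved. The work goes in short steps, Python scripts to look and compute and a tool call to move; the robot and the scene stay as the last step left them, time stands still between calls to the robot, and variables do not carry over. Pictures are saved under pics/ and viewed, and the job is handed in when it is done.

Besides the shell and the picture viewer there is one more tool, called after "Call:" in YAML: its name, and indented under it one key for each argument. arm_command: Moves the arm, as the interface text tells. Its arguments: {"type":"object","properties":{"steps":{"type":"array"},"grip_force":{"type":"number"}},"required":["steps"]}

```bash
mkdir -p pics; ls
python3 - <<'E'
from bench import *
import cv2,numpy as np
s=get_state();print({k:np.round(v,3) for k,v in s.items()})
for n in ["scene","top"]:
    f=grab_frame(n);cv2.imwrite(f"pics/{n}0.png",f["color"]);print(n,f["fx"],f["fy"],f["cx"],f["cy"],np.round(f["world_from_camera"],3).tolist(),[k for k in f])
    for t in ["lever_knob","push_plate","cam_pivot","nest","tile","reader","cup_a","bowl_a","tin","timer"]:
        print(t,[(np.round(r["uv"],1).tolist(),round(r["confidence"],2)) for r in search_frame(f,t)][:4])
E
```

```text
pics
{'t': np.float64(0.0), 'joint_pos': array([ 1.328,  0.354,  1.634, -0.   ,  1.155, -0.002]), 'joint_velocities': array([ 0.001,  0.   , -0.   , -0.   , -0.001,  0.003]), 'tau': array([ 2.0000e-03, -6.0527e+01, -3.4207e+01, -0.0000e+00,  9.0000e-03,
       -0.0000e+00]), 'ee_pos': array([0.149, 0.607, 0.239]), 'orientation': array([-3.770e-01, -3.119e+00,  2.000e-03]), 'ft_force': array([-0.51 ,  0.124, -1.243]), 'torque': array([-0.04 , -0.023,  0.057]), 'opening': np.float64(0.085)}
scene 351.86851695132117 351.86851695132117 263.45431703048524 191.43896439961804 [[-0.068, -0.827, 0.558, 1.061], [0.998, -0.064, 0.027, 0.065], [0.014, 0.558, 0.83, 0.706], [0.0, 0.0, 0.0, 1.0]] ['color', 'fx', 'fy', 'cx', 'cy', 'world_from_camera', 'shot']
lever_knob [([291.0, 172.9], 0.8)]
push_plate [([266.6, 160.2], 0.82)]
cam_pivot [([248.6, 226.5], 0.67)]
nest [([266.8, 161.6], 0.68)]
tile [([167.1, 289.3], 0.86), ([168.6, 183.5], 0.65), ([126.3, 210.7], 0.58)]
reader [([245.1, 224.1], 0.88)]
cup_a [([375.4, 167.7], 0.93), ([216.5, 138.4], 0.82)]
bowl_a [([379.1, 214.1], 0.94), ([187.6, 213.
[... 187 characters left out ...]
15092915 [[-0.02, 0.992, -0.122, 0.508], [-1.0, -0.022, -0.014, 0.027], [-0.016, 0.121, 0.992, 1.031], [0.0, 0.0, 0.0, 1.0]] ['color', 'fx', 'fy', 'cx', 'cy', 'world_from_camera', 'shot']
lever_knob [([224.2, 224.6], 0.66)]
push_plate [([254.9, 219.9], 0.97), ([256.9, 183.6], 0.47)]
cam_pivot [([259.3, 186.2], 0.81)]
nest [([257.0, 185.8], 0.63), ([253.2, 215.8], 0.62)]
tile [([322.3, 111.5], 0.82), ([262.3, 163.5], 0.69), ([384.9, 179.0], 0.62), ([350.4, 212.9], 0.53)]
reader [([255.9, 185.1], 0.85)]
cup_a [([311.0, 266.4], 0.65), ([132.9, 241.9], 0.62)]
bowl_a [([135.7, 184.9], 0.8), ([324.2, 165.8], 0.74)]
tin [([308.8, 213.1], 0.67)]
timer [([190.7, 152.4], 0.96), ([321.8, 165.7], 0.24)]
```

View pics/top0.png

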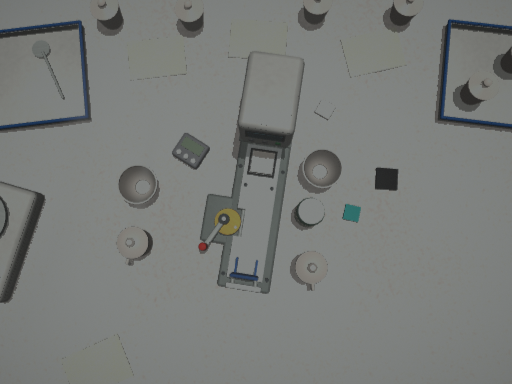

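View pics/scene0.png

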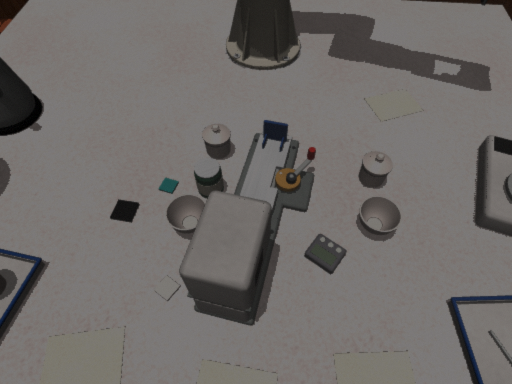

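Run:
```python
import cv2
a=cv2.imread("pics/top0.png")[40:300,180:320]
a=cv2.convertScaleAbs(a,alpha=1.6,beta=10)
l=cv2.resize(a[:130],None,fx=5,fy=4.6,interpolation=cv2.INTER_CUBIC)
r=cv2.resize(a[130:],None,fx=5,fy=4.6,interpolation=cv2.INTER_CUBIC)
cv2.imwrite("pics/z1.png",l);cv2.imwrite("pics/z2.png",r)
```

```text
(no output)
```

View pics/z2.png

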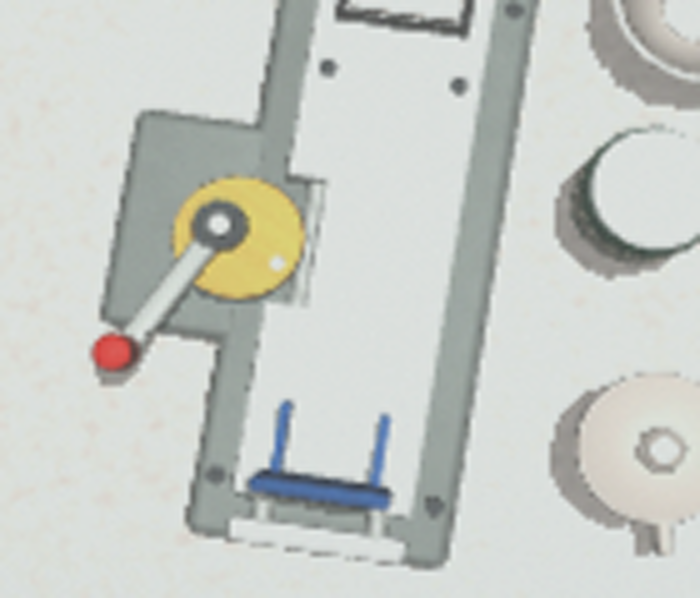

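View pics/z1.png

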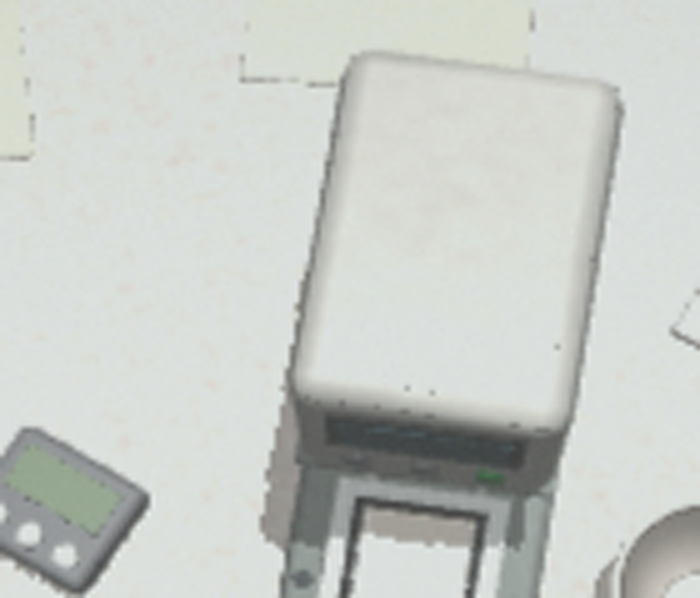

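```bash
cat > h.py <<'E'
import numpy as np,cv2
from scipy.optimize import least_squares
def ray(f,u,v,z):
    T=np.array(f["world_from_camera"]);d=T[:3,:3]@np.array([(u-f["cx"])/f["fx"],-(v-f["cy"])/f["fy"],-1]);o=T[:3,3]
    return (o+d*(z-o[2])/d[2])[:2]
def proj(f,P):
    T=np.array(f["world_from_camera"]);p=T[:3,:3].T@(np.asarray(P)-T[:3,3])
    return np.array([f["cx"]+f["fx"]*p[0]/-p[2],f["cy"]-f["fy"]*p[1]/-p[2]])
def w(pose,x,y):
    c,s=np.cos(pose[2]),np.sin(pose[2]);return np.array([pose[0]+c*x-s*y,pose[1]+s*x+c*y])
E
python3 - <<'E'
from bench import *
from h import *
f=grab_frame("top");g=grab_frame("scene")
px=lambda x,y:(180+x/5,170+y/4.6)
pts=[("hub",218,224,.058,-.04,.065),("rl",190,535,.018,-.19,.06),("rr",445,568,.018,-.19,-.06),("earf",138,112,.018,None,.116),("earb",103,318,.018,None,.116),
("pl",250,483,.1,-.156,.03),("pr",391,500,.1,-.156,-.03)]
W=[(n,ray(f,*px(x,y),z),a,b) for n,x,y,z,a,b in pts]
def res(p):
    r=[]
    for n,q,a,b in W:
        d=q-p[:2];c,s=np.cos(p[2]),np.sin(p[2]);l=[c*d[0]+s*d[1],-s*d[0]+c*d[1]]
        if a is not None:r.append(l[0]-a)
        r.append(l[1]-b)
    return np.array(r)
o=least_squares(res,[.5,0,0],loss='soft_l1',f_scale=.002);print(o.x,np.round(res(o.x)*1000,1))
p=o.x
k=ray(f,*px(112,351),.086);pv=w(p,-.04,.065);print("knob",k,"pivot",pv,np.linalg.norm(k-pv))
d=k-pv;a=np.arctan2(d[1],d[0])-p[2];print("cam angle",(np.pi-a))
print("plate",w(p,-.16,0),"pushed",w(p,-.09,0))
for n,P in [("knob",[*k,.086]),("plate",[*w(p,-.156,0),.1]),("hub",[*pv,.058])]:print(n,proj(g,P))
for n,uv,z in [("cupA",(132,242),.09),("cupB",(311,266),.09),("bowl",(138,185),.055),("tin",(310,211),.085),("bowlb",(322,168),.055),("timer",(190.7,152),.022)]:
    q=ray(f,*uv,z)-p[:2];c,s=np.cos(p[2]),np.sin(p[2]);print(n,q+p[:2],"reader",c*q[0]+s*q[1],-s*q[0]+c*q[1])
s=grab_frame("scene")["color"];cv2.imwrite("pics/s1.png",cv2.resize(cv2.convertScaleAbs(s[100:240,200:340],alpha=1.6),None,fx=4,fy=4,interpolation=2))
np.save("pose.npy",p)
E
```

```text
[ 0.60234177  0.03088685 -0.17038161] [-0.3  0.8 -0.9 -2.1  0.7  1.8 -1.  -1.8 -0.4  0.5  1.   1.4]
knob [0.5139657  0.14639073] pivot [0.57394226 0.10172799] 0.07477932789880472
cam angle 0.4696994781726014
plate [0.44465855 0.0580162 ] pushed [0.51364496 0.04614711]
knob [310.66118499 147.66883529]
plate [274.06504137 120.92018603]
hub [289.84945274 174.33394135]
cupA [0.5261032 0.2960543] reader -0.12009602603589442 0.24840097240072442
cupB [ 0.4681537  -0.08257019] reader -0.1130074452110505 -0.13456691146350525
bowl [0.65375989 0.29415884] reader 0.006033602739854982 0.26817823106509464
tin [ 0.58450584 -0.08527782] reader 0.0021190390072484237 -0.11750684556685023
bowlb [ 0.68286859 -0.11914568] reader 0.10480008235317731 -0.13420607094764359
timer [0.73383158 0.18039822] reader 0.10423494019249152 0.16964167779894931
```

View pics/s1.png

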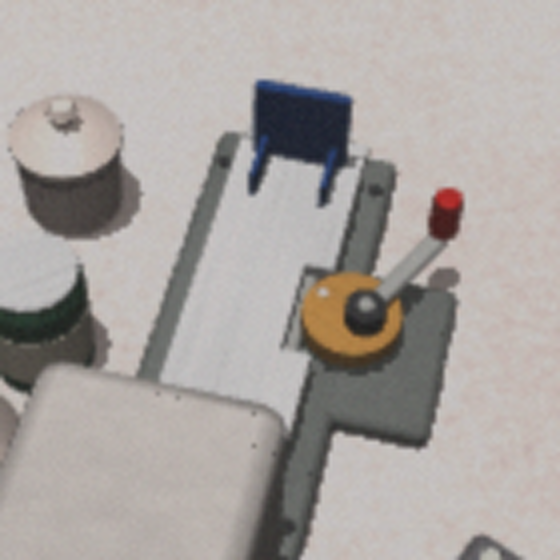

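```bash
cat >> h.py <<'E'
from scipy.spatial.transform import Rotation as R
def rel(s,p,x,y,z):
    """shift (cm, tool axes) from measured pose to reader-frame target aligned to reader, plus rotvec"""
    Rc=R.from_rotvec(s["orientation"]);tgt=np.array([*w(p,x,y),z])
    c,sn=np.cos(p[2]),np.sin(p[2])
    Rt=R.from_matrix(np.array([[-c,-sn,0],[-sn,c,0],[0,0,-1]]).T.T)
    Rt=R.from_matrix(np.column_stack([[-c,-sn,0],[-sn,c,0],[0,0,-1]]))
    return np.round(Rc.inv().apply(tgt-s["ee_pos"])*100,2),np.round((Rc.inv()*Rt).as_rotvec(),3)
def inr(s,p):
    q=s["ee_pos"][:2]-p[:2];c,sn=np.cos(p[2]),np.sin(p[2]);return np.array([c*q[0]+sn*q[1],-sn*q[0]+c*q[1],s["ee_pos"][2]])
def F(cam,hx=.011,hy=.0145,r=.009):
    from scipy.optimize import brentq
    ph=np.pi-cam;K=np.array([-.04,.065])+.075*np.array([np.cos(ph),np.sin(ph)]);t=np.array([np.sin(ph),-np.cos(ph)])
    g=lambda D:np.linalg.norm(np.maximum(np.abs(D*t)-[hx,hy],0))-r
    return K-brentq(g,.011,.05)*t
E
python3 - <<'E'
from bench import *
from h import *
p=np.load("pose.npy");s=get_state()
f0=F(.35);print(f0,rel(s,p,*f0,.18))
for c in np.arange(.35,3.2,.12):print(round(c,2),np.round((F(c)-f0)*[-100,100],1))
E
```

```text
[-0.11903112  0.06721734] (array([-45.41, -39.27,   5.93]), array([-0.  , -0.  , -0.07]))
0.35 [-0.  0.]
0.47 [-0.   0.8]
0.59 [-0.2  1.7]
0.71 [-0.4  2.6]
0.83 [-0.9  3.5]
0.95 [-1.5  4.4]
1.07 [-2.3  5.3]
1.19 [-3.1  5.9]
1.31 [-4.   6.5]
1.43 [-4.9  6.9]
1.55 [-5.7  7.2]
1.67 [-6.6  7.4]
1.79 [-7.5  7.5]
1.91 [-8.4  7.6]
2.03 [-9.2  7.5]
2.15 [-10.    7.4]
2.27 [-10.8   7.2]
2.39 [-11.5   6.9]
2.51 [-12.4   6.4]
2.63 [-13.1   5.8]
2.75 [-13.9   5. ]
2.87 [-14.5   4.1]
2.99 [-15.    3.3]
3.11 [-15.3   2.4]
```

Call:
arm_command:
  steps: [-4, -3.5, 0.5, 0, 0, -0.07, 1, -8, -7, 1, 0, 0, -0.07, 1, -12, -10.5, 1.5, 0, 0, -0.07, 1, -16, -14, 2, 0, 0, -0.07, 1, -20, -17.5, 2.5, 0, 0, -0.07, 1, -24, -21, 3, 0, 0, -0.07, 1, -28, -24.5, 3.5, 0, 0, -0.07, 1, -32, -28, 4, 0, 0, -0.07, 1, -36, -31.5, 4.5, 0, 0, -0.07, 1, -40, -35, 5, 0, 0, -0.07, 1, -43, -38, 5.5, 0, 0, -0.07, 1, -45.4, -39.9, 5.9, 0, 0, -0.07, 1, -45.4, -39.9, 5.9, 0, 0, -0.07, 1, -45.4, -39.9, 5.9, 0, 0, -0.07, 1, -45.4, -39.9, 5.9, 0, 0, -0.07, 1, -45.4, -39.9, 5.9, 0, 0, -0.07, 1]

```text
t: 2.85
ee_pos: [0.4941, 0.1124, 0.1804]
orientation: [-0.266, -3.13, -0.0]
ft_force: [-0.9, -0.3, 0.0]
opening: -0.0001
```

Run:
```python
from bench import *
from h import *
p=np.load("pose.npy");s=get_state()
print(s["t"],inr(s,p),s["opening"],s["ft_force"],rel(s,p,-.119,.062,.073))
for n in ["top","wrist"]:
    f=grab_frame(n);cv2.imwrite(f"pics/{n}2.png",cv2.convertScaleAbs(f["color"],alpha=1.5))
```

```text
2.85 [-0.12048586  0.06193633  0.1804235 ] -0.0001407362684837506 [-0.91176687 -0.29538499  0.0167706 ] (array([-0.15,  0.  , 10.74]), array([ 0.   , -0.   ,  0.001]))
```

View pics/wrist2.png

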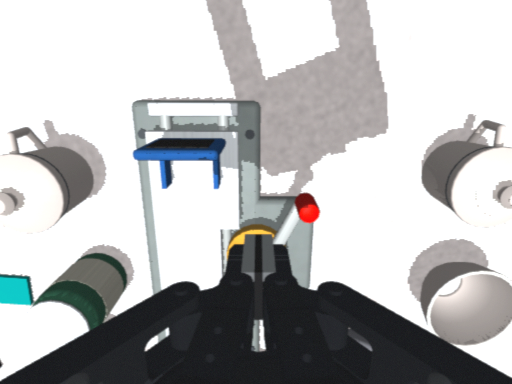

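View pics/top2.png

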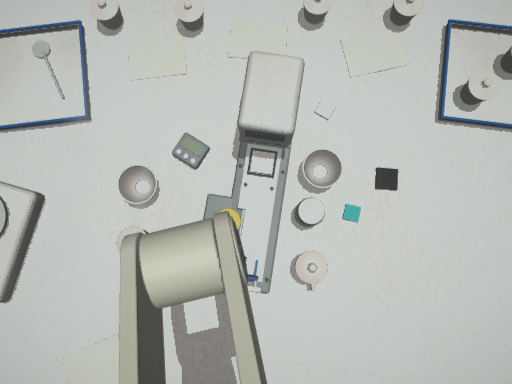

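Run:
```python
from bench import *
from h import *
p=np.load("pose.npy");s=get_state()
f=grab_frame("wrist");T=f["world_from_camera"];Rc=R.from_rotvec(s["orientation"])
print("cam in tool",Rc.inv().apply(T[:3,3]-s["ee_pos"]))
print("knob proj",proj(f,[.514,.1464,.086]),"plate top corners",proj(f,[*w(p,-.16,.03),.1]),proj(f,[*w(p,-.16,-.03),.1]), "base rear corners",proj(f,[*w(p,-.19,.06),.018]),proj(f,[*w(p,-.19,-.06),.018]))
print("tip",proj(f,s["ee_pos"]+[0,0,-.008]))
```

```text
cam in tool [ 0.07709202  0.00016693 -0.13472705]
knob proj [305.02262825 211.42226808] plate top corners [211.24388904 146.30098925] [123.77165255 146.11613471] base rear corners [255.77422521  97.77036505] [123.15981895  97.4766138 ]
tip [257.63302989 249.30677792]
```

Run:
```python
from bench import *
from h import *
p=np.load("pose.npy")
f=grab_frame("wrist");im=f["color"].copy()
print(f["fx"],f["cx"],f["cy"],np.round(f["world_from_camera"],3).tolist())
im=cv2.resize(cv2.convertScaleAbs(im,alpha=1.3)[80:280,110:340],None,fx=3,fy=3,interpolation=2)
def dot(P,c):
    u=proj(f,P);cv2.drawMarker(im,(int((u[0]-110)*3),int((u[1]-80)*3)),c,0,12,1)
for y in(-.03,.03):
    for x in(-.16,-.152):dot([*w(p,x,y),.1],(0,255,255))
for y in(-.06,.06):dot([*w(p,-.19,y),.018],(0,200,0))
dot([.514,.1464,.086],(255,0,0));dot([.514,.1464,.054],(255,0,0))
dot([*w(p,-.04,.095),.042],(255,0,255))
cv2.imwrite("pics/w3.png",im)
```

```text
315.4166731671908 258.0154785889735 189.4177123505388 [[0.168, -0.94, -0.299, 0.418], [0.986, 0.16, 0.051, 0.125], [-0.0, -0.303, 0.953, 0.315], [0.0, 0.0, 0.0, 1.0]]
```

View pics/w3.png

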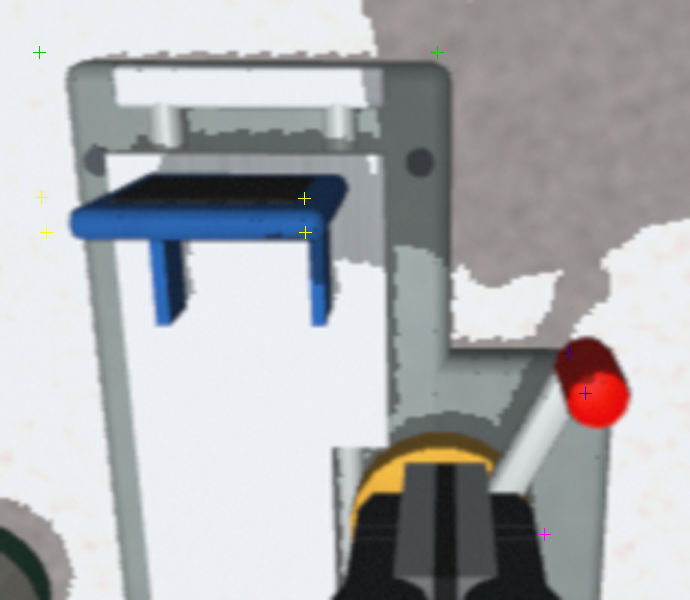

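Run:
```python
from bench import *
from h import *
p=np.load("pose.npy");p[:2]+=.002;np.save("pose.npy",p);s=get_state()
print(inr(s,p),rel(s,p,*F(.35),.073))
```

```text
[-0.12174013  0.05944461  0.18048279] (array([-0.27,  0.78, 10.75]), array([0.   , 0.   , 0.001]))
```

Call:
arm_command:
  steps: [-0.2, 0, 3, 0, 0, 0, 1, -0.2, 0, 6, 0, 0, 0, 1, -0.2, 0, 9, 0, 0, 0, 1, -0.2, 0, 10.7, 0, 0, 0, 1, -0.2, 0, 10.7, 0, 0, 0, 1, -0.2, 0, 10.7, 0, 0, 0, 1]

```text
t: 3.65
ee_pos: [0.4968, 0.1112, 0.0736]
orientation: [-0.267, -3.13, 0.0]
ft_force: [0.3, 0.1, -0.5]
opening: 0.0
```

Run:
```python
from bench import *
from h import *
p=np.load("pose.npy");s=get_state()
print(s["t"],inr(s,p),s["ft_force"])
i=inr(s,p)[:2]
for c in np.arange(.35,3.2,.12):print(round(c,2),np.round((F(c)-i)*[-100,100],1))
f=grab_frame("wrist");cv2.imwrite("pics/w4.png",f["color"])
```

```text
3.65 [-0.1193007   0.05898226  0.07358946] [ 0.27090051  0.09952988 -0.47717374]
0.35 [-0.   0.8]
0.47 [-0.1  1.7]
0.59 [-0.2  2.5]
0.71 [-0.5  3.4]
0.83 [-0.9  4.4]
0.95 [-1.6  5.3]
1.07 [-2.3  6.1]
1.19 [-3.1  6.8]
1.31 [-4.   7.3]
1.43 [-4.9  7.7]
1.55 [-5.8  8.1]
1.67 [-6.7  8.3]
1.79 [-7.6  8.4]
1.91 [-8.4  8.4]
2.03 [-9.3  8.3]
2.15 [-10.    8.2]
2.27 [-10.8   8. ]
2.39 [-11.6   7.7]
2.51 [-12.4   7.2]
2.63 [-13.2   6.6]
2.75 [-13.9   5.8]
2.87 [-14.5   5. ]
2.99 [-15.    4.1]
3.11 [-15.4   3.2]
```

View pics/w4.png

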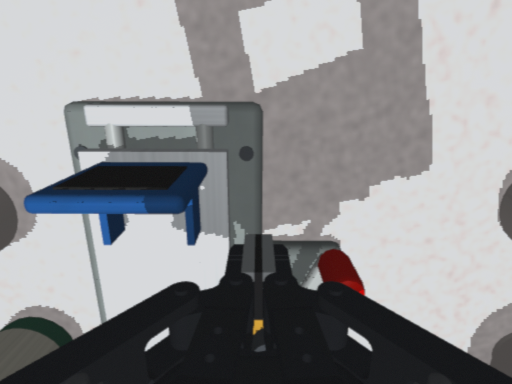

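Call:
arm_command:
  steps: [0, 0.8, 0, 0, 0, 0, 1, -0.1, 1.7, 0, 0, 0, 0, 1, -0.2, 2.5, 0, 0, 0, 0, 1, -0.5, 3.4, 0, 0, 0, 0, 1, -0.9, 4.4, 0, 0, 0, 0, 1, -1.6, 5.3, 0, 0, 0, 0, 1, -2.3, 6.1, 0, 0, 0, 0, 1, -3.1, 6.8, 0, 0, 0, 0, 1, -4, 7.3, 0, 0, 0, 0, 1, -4.9, 7.7, 0, 0, 0, 0, 1, -4.9, 7.7, 0, 0, 0, 0, 1]

```text
t: 4.8
ee_pos: [0.56, 0.1789, 0.0734]
orientation: [0.268, 3.128, 0.001]
ft_force: [-0.1, -0.6, 0.2]
opening: -0.0001
```

Run:
```python
from bench import *
from h import *
p=np.load("pose.npy");s=get_state()
print(s["t"],inr(s,p),s["ft_force"])
i=inr(s,p)[:2]
for c in np.arange(1.43,3.2,.12):print(round(c,2),np.round((F(c)-i)*[-100,100],1))
f=grab_frame("wrist");cv2.imwrite("pics/w5.png",f["color"])
f=grab_frame("scene");cv2.imwrite("pics/s5.png",cv2.resize(f["color"][80:260,160:400],None,fx=3,fy=3))
```

```text
4.8 [-0.06842329  0.13636742  0.07341753] [-0.0590452  -0.63136446  0.22725077]
1.43 [0.2 0. ]
1.55 [-0.7  0.3]
1.67 [-1.6  0.5]
1.79 [-2.5  0.6]
1.91 [-3.3  0.6]
2.03 [-4.2  0.6]
2.15 [-4.9  0.4]
2.27 [-5.7  0.3]
2.39 [-6.5 -0. ]
2.51 [-7.3 -0.5]
2.63 [-8.1 -1.1]
2.75 [-8.8 -1.9]
2.87 [-9.4 -2.8]
2.99 [-9.9 -3.7]
3.11 [-10.3  -4.5]
```

View pics/w5.png

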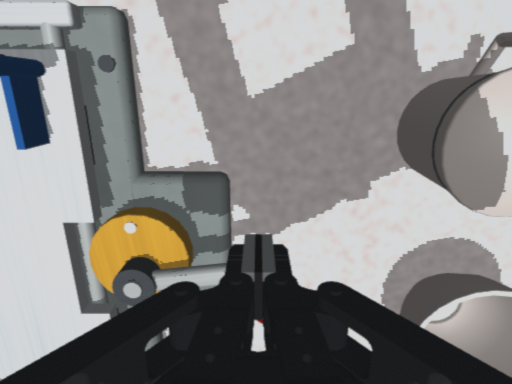

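View pics/s5.png

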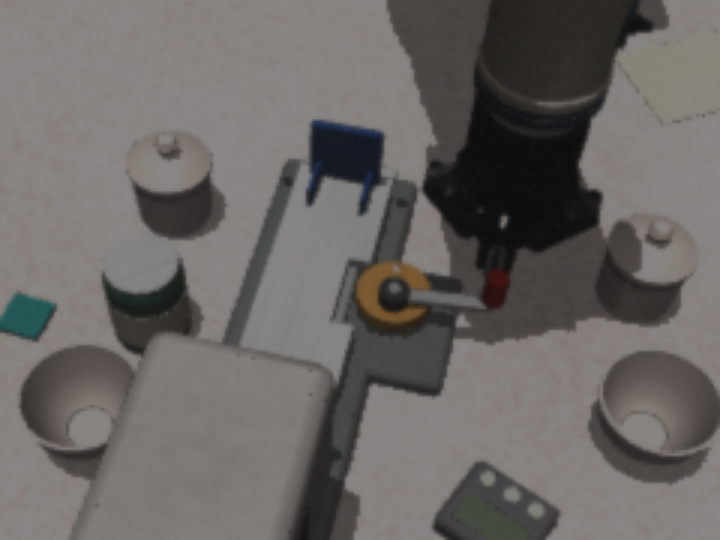

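Call:
arm_command:
  steps: [-0.9, 0.4, 0, 0, 0, 0, 1, -1.8, 0.6, 0, 0, 0, 0, 1, -2.7, 0.7, 0, 0, 0, 0, 1, -3.5, 0.7, 0, 0, 0, 0, 1, -4.4, 0.6, 0, 0, 0, 0, 1, -5.1, 0.5, 0, 0, 0, 0, 1, -5.9, 0.3, 0, 0, 0, 0, 1, -6.7, 0, 0, 0, 0, 0, 1, -7.5, -0.5, 0, 0, 0, 0, 1, -8.3, -1.1, 0, 0, 0, 0, 1, -9, -1.9, 0, 0, 0, 0, 1, -9.6, -2.7, 0, 0, 0, 0, 1, -9.6, -2.7, 0, 0, 0, 0, 1]

```text
t: 6.2
ee_pos: [0.6495, 0.1341, 0.0736]
orientation: [0.269, 3.128, 0.0]
ft_force: [0.3, 0.0, -0.4]
opening: -0.0002
```

Run:
```python
from bench import *
from h import *
p=np.load("pose.npy");s=get_state()
print(s["t"],inr(s,p),s["ft_force"])
i=inr(s,p)[:2]
for c in np.arange(2.87,3.2,.06):print(round(c,2),np.round((F(c)-i)*[-100,100],1))
f=grab_frame("wrist");cv2.imwrite("pics/w6.png",f["color"])
f=grab_frame("scene");cv2.imwrite("pics/s6.png",cv2.resize(f["color"][80:260,160:400],None,fx=3,fy=3))
```

```text
6.2 [0.02730512 0.10739002 0.07355071] [ 0.29070079  0.00174107 -0.39495   ]
2.87 [0.2 0.1]
2.93 [-0.1 -0.3]
2.99 [-0.3 -0.8]
3.05 [-0.5 -1.2]
3.11 [-0.7 -1.7]
3.17 [-0.8 -2.1]
```

View pics/s6.png

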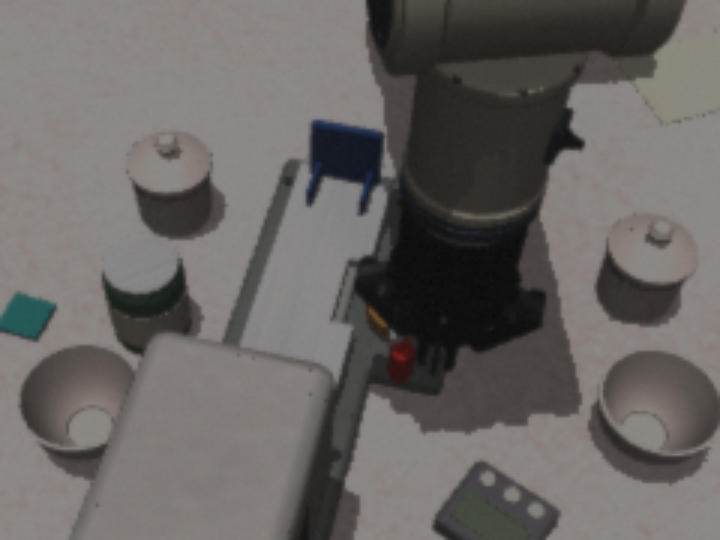

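Call:
arm_command:
  steps: [-0.3, -0.4, 0, 0, 0, 0, 1, -0.5, -0.8, 0, 0, 0, 0, 1, -0.6, -1.2, 0, 0, 0, 0, 1, -0.7, -1.6, 0, 0, 0, 0, 1, -0.7, -1.9, 0, 0, 0, 0, 1, -0.7, -1.9, 0, 0, 0, 0, 1]

```text
t: 6.9
ee_pos: [0.652, 0.1151, 0.0734]
orientation: [0.268, 3.13, -0.0]
ft_force: [0.3, 0.3, 0.5]
opening: -0.0002
```

```bash
cat > st.py <<'E'
from bench import *
from h import *
p=np.load("pose.npy");s=get_state()
print(s["t"],inr(s,p),s["ft_force"])
f=grab_frame("scene");im=f["color"]
b,g,r=[im[...,i].astype(int) for i in range(3)]
m=((r>70)&(r>2.2*g)&(r>2.2*b)).astype(np.uint8)
n,_,stt,ce=cv2.connectedComponentsWithStats(m)
pv=w(p,-.04,.065)
for k in range(1,n):
    if stt[k,4]>15:
        q=ray(f,*ce[k],.07);d=q-pv;print("red",ce[k],stt[k],"r",np.hypot(*d),"cam",np.pi-(np.arctan2(d[1],d[0])-p[2]))
import sys
cv2.imwrite(sys.argv[1],cv2.resize(im[80:260,160:400],None,fx=3,fy=3))
E
python3 st.py pics/s7.png
```

```text
6.9 [0.03301354 0.08905719 0.07337682] [0.32676537 0.339372   0.51367995]
```

View pics/s7.png

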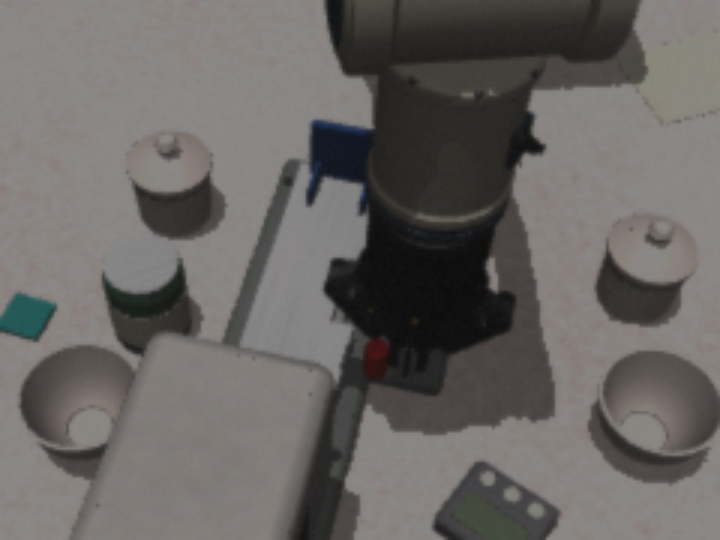

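```bash
sed -i 's/r>70)&(r>2.2\*g)&(r>2.2\*b)/r>45)\&(r>2*g)\&(r>2*b)/' st.py; python3 st.py pics/s8.png
```

```text
6.95 [0.03283053 0.08917796 0.07330198] [ 0.56604608  0.28340842 -0.46765409]
red [284.61666667 197.86666667] [282 193   8  12  60] r 0.07217945537802577 cam 3.1418539734725597
```

Call:
arm_command:
  steps: [0, -0.3, 0, 0, 0, 0, 1, 0, -0.5, 0, 0, 0, 0, 1, 0, -0.5, 0, 0, 0, 0, 1]

```text
t: 7.3
ee_pos: [0.6516, 0.1139, 0.0734]
orientation: [0.269, 3.129, 0.008]
ft_force: [1.2, 16.5, -3.0]
opening: -0.0
```

```bash
python3 st.py pics/s9.png
```

```text
7.3 [0.03279678 0.08783624 0.07344702] [ 1.18619605 16.51519659 -3.0313839 ]
red [284.57692308 197.36538462] [282 193   7  12  52] r 0.07094046793158336 cam 3.1467273067760253
```

Call:
arm_command:
  steps: [0, 1.5, 0, 0, 0, 0, 1, 0, 3, 0, 0, 0, 0, 1, 0, 3, -3, 0, 0, 0, 1, 0, 3, -7, 0, 0, 0, 1, 0, 3, -10.7, 0, 0, 0, 1, 4, 0, -10.7, 0, 0, 0, 1, 8, -2, -10.7, 0, 0, 0, 1, 12, -4, -10.7, 0, 0, 0, 1, 16, -6, -10.7, 0, 0, 0, 1, 20, -7.5, -10.7, 0, 0, 0, 1, 23.8, -8.5, -10.7, 0, 0, 0, 1, 23.8, -8.5, -10.7, 0, 0, 0, 1, 23.8, -8.5, -10.7, 0, 0, 0, 1, 23.8, -8.5, -10.7, 0, 0, 0, 1]

```text
t: 8.75
ee_pos: [0.4034, 0.0677, 0.1808]
orientation: [0.267, 3.128, 0.0]
ft_force: [0.6, -0.8, 0.4]
opening: -0.0002
```

```bash
python3 st.py pics/s10.png;  python3 - <<'E'
from bench import *
from h import *
p=np.load("pose.npy");s=get_state();print(rel(s,p,-.205,0,.07))
f=grab_frame("wrist");cv2.imwrite("pics/w10.png",f["color"])
E
```

```text
8.75 [-0.20389979  0.00028318  0.18078693] [ 0.6225731  -0.84138066  0.41249444]
red [285.06122449 196.7755102 ] [282 193   8  10  49] r 0.06919728036322983 cam 3.1366636444057177
(array([ 0.12, -0.03, 11.06]), array([ 0.   ,  0.001, -0.   ]))
```

View pics/s10.png

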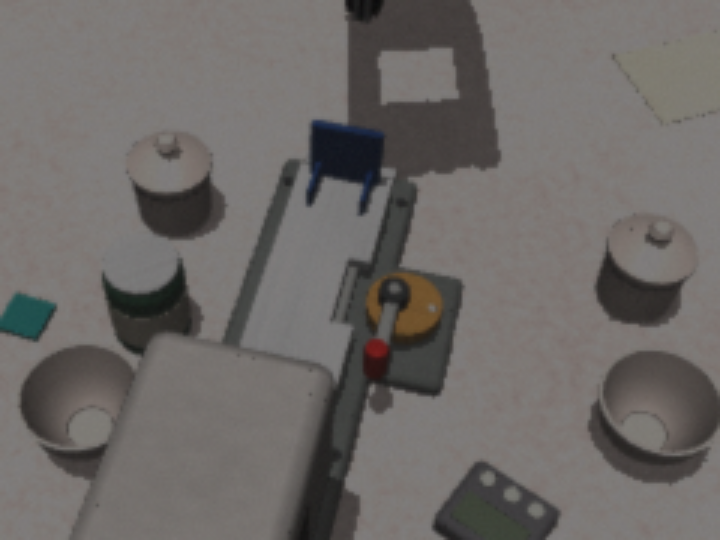

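View pics/w10.png

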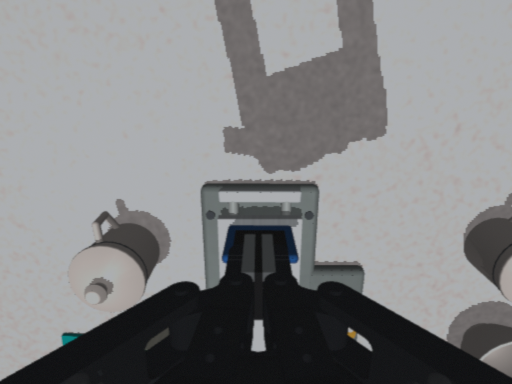

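Call:
arm_command:
  steps: [0.1, 0, 4, 0, 0, 0, 1, 0.1, 0, 8, 0, 0, 0, 1, 0.1, 0, 11, 0, 0, 0, 1, 0.1, 0, 11, 0, 0, 0, 1, -1, 0, 11, 0, 0, 0, 1, -2, 0, 11, 0, 0, 0, 1, -2.8, 0, 11, 0, 0, 0, 1, -3.2, 0, 11, 0, 0, 0, 1, -3.6, 0, 11, 0, 0, 0, 1, -4, 0, 11, 0, 0, 0, 1, -4.4, 0, 11, 0, 0, 0, 1, -4.4, 0, 11, 0, 0, 0, 1]

```text
t: 10.05
ee_pos: [0.4458, 0.0598, 0.0703]
orientation: [0.268, 3.13, -0.0]
ft_force: [-1.0, 0.6, 0.6]
opening: 0.0
```

```bash
python3 st.py pics/s11.png
```

```text
10.05 [-0.16081702 -0.00040629  0.07028281] [-0.95624228  0.63883893  0.62334823]
red [284.66129032 197.80645161] [282 193   8  12  62] r 0.07200456498893458 cam 3.1409958797949633
```

View pics/s11.png

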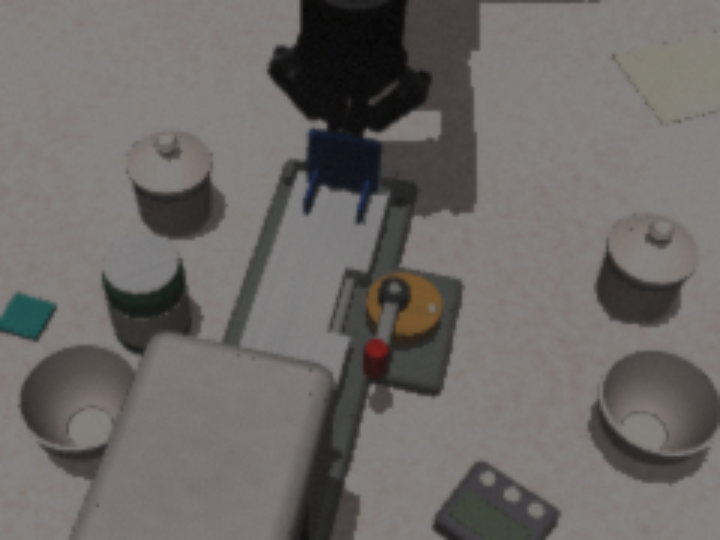

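Call:
arm_command:
  steps: [-0.4, 0, 0, 0, 0, 0, 1, -0.8, 0, 0, 0, 0, 0, 1, -1.2, 0, 0, 0, 0, 0, 1, -1.6, 0, 0, 0, 0, 0, 1, -2, 0, 0, 0, 0, 0, 1, -2.4, 0, 0, 0, 0, 0, 1, -2.8, 0, 0, 0, 0, 0, 1, -3.2, 0, 0, 0, 0, 0, 1, -3.6, 0, 0, 0, 0, 0, 1, -4, 0, 0, 0, 0, 0, 1, -4.4, 0, 0, 0, 0, 0, 1, -4.8, 0, 0, 0, 0, 0, 1, -5.1, 0, 0, 0, 0, 0, 1, -5.4, 0, 0, 0, 0, 0, 1, -5.6, 0, 0, 0, 0, 0, 1, -5.6, 0, 0, 0, 0, 0, 1]

```text
t: 11.7
ee_pos: [0.5012, 0.0504, 0.0704]
orientation: [0.268, 3.129, 0.0]
ft_force: [-1.7, -0.3, -1.6]
opening: -0.0
```

```bash
python3 st.py pics/s12.png
```

```text
11.7 [-0.10464026 -0.00021656  0.07038329] [-1.66581538 -0.32415947 -1.61888669]
red [284.81538462 197.95384615] [282 193   8  12  65] r 0.07229495703672317 cam 3.1354776210519795
```

View pics/s12.png

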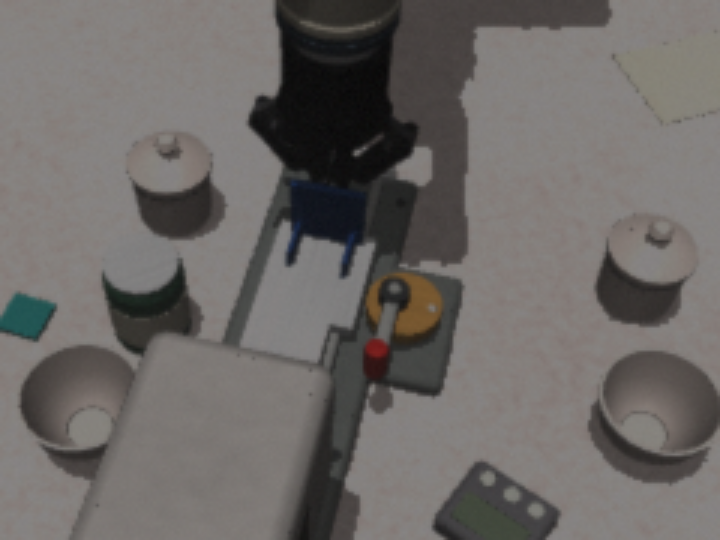

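Not at the stop yet; push on gently in small steps until the force rises.

Call:
arm_command:
  steps: [-0.2, 0, 0, 0, 0, 0, 1, -0.3, 0, 0, 0, 0, 0, 1, -0.4, 0, 0, 0, 0, 0, 1, -0.5, 0, 0, 0, 0, 0, 1, -0.5, 0, 0, 0, 0, 0, 1]

```text
t: 12.25
ee_pos: [0.505, 0.0497, 0.0703]
orientation: [-0.268, -3.129, -0.0]
ft_force: [-4.0, 2.3, 4.6]
opening: -0.0
```

Call:
arm_command:
  steps: [-0.1, 0, 0, 0, 0, 0, 1, -0.2, 0, 0, 0, 0, 0, 1, -0.3, 0, 0, 0, 0, 0, 1, -0.3, 0, 0, 0, 0, 0, 1]

```text
t: 12.65
ee_pos: [0.5049, 0.0494, 0.0699]
orientation: [-0.268, -3.123, 0.0]
ft_force: [-15.2, 5.7, 10.6]
opening: -0.0002
```

Call:
arm_command:
  steps: [-0.2, 0, 0, 0, 0, 0, 1, -0.2, 0, 0, 0, 0, 0, 1, -0.2, 0, 0, 0, 0, 0, 1]

```text
t: 12.95
ee_pos: [0.5048, 0.0493, 0.0695]
orientation: [-0.268, -3.119, 0.001]
ft_force: [-21.5, 8.0, 14.1]
opening: 0.0001
```

Call:
arm_command:
  steps: [0.5, 0, 0, 0, 0, 0, 1, 1.5, 0, 0, 0, 0, 0, 1, 4, 0, 0, 0, 0, 0, 1, 8, 0, 0, 0, 0, 0, 1, 11, 0, -3, 0, 0, 0, 1, 12, 0, -8, 0, 0, 0, 1, 12, 0, -12, 0, 0, 0, 1, 12, 0, -12, 0, 0, 0, 1, 12, 0, -12, 0, 0, 0, 1]

```text
t: 13.85
ee_pos: [0.3931, 0.0692, 0.1914]
orientation: [0.267, 3.126, 0.001]
ft_force: [-1.1, -0.6, -0.4]
opening: -0.0002
```

```bash
python3 st.py pics/s13.png
python3 - <<'E'
from bench import *
from h import *
p=np.load("pose.npy")
f=grab_frame("top");a=cv2.convertScaleAbs(f["color"],alpha=1.5)
print("plate pred home top edge",proj(f,[*w(p,-.09,.03),.1]),proj(f,[*w(p,-.09,-.03),.1]))
cv2.imwrite("pics/t13.png",cv2.resize(a[100:300,150:350],None,fx=3,fy=3,interpolation=2))
E
```

```text
13.85 [-2.14317632e-01 -4.58781023e-06  1.91370166e-01] [-1.09249778 -0.59985306 -0.41359553]
red [284.95652174 196.54347826] [282 193   8   8  46] r 0.06866598791032871 cam 3.141589609229895
plate pred home top edge [234.18472135 242.36189573] [262.46171989 246.66376213]
```

View pics/s13.png

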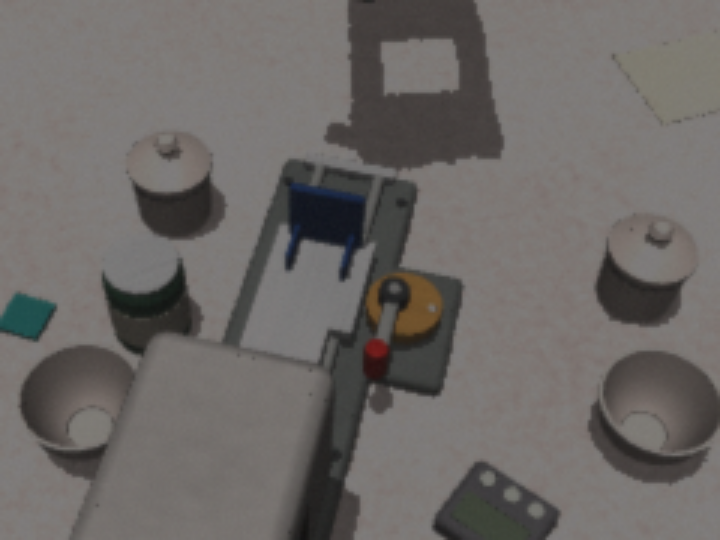

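View pics/t13.png

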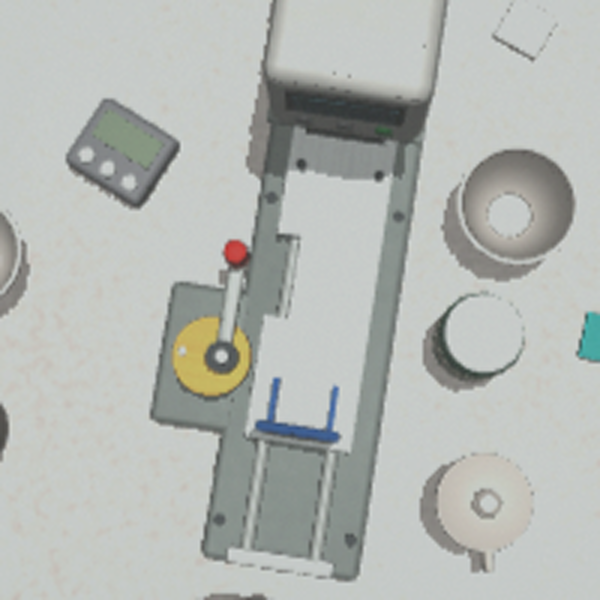

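```bash
python3 -c "
from bench import *
print(close_job())"
```

```text
the job is handed in; nothing more can be done
None
```

The job is done and handed in at about 14 s of the 54 s allowed. No verdict was reported.

- **Lever:** I pushed it clockwise with the closed fingertips until it met its stop, felt as about 16 N. The camera put the cam at about 3.14 rad. It read the same after I backed off and again at the end.
- **Carriage:** I then pushed the blue plate forward until it stopped moving while the force rose to about 21–27 N. The top picture shows about 70 mm of travel, within roughly 2 mm of the predicted home position.
- **Surroundings:** In the last pictures the cups, bowls, tin and timer look unmoved, and the gripper is clear of everything. I judged that by eye and did not measure it.
- **Not checked:** The tile ended up hidden under the reading head, so I could not see it in its nest. The fingers never went near it.
- **Disagreement:** The wrist camera differed from the top camera by a few mm (up to about 8 mm at the plate), and the scene camera by 2–4 mm. I corrected the reader's position by 2 mm in x and y, and relied on feeling the stops for the end points.

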